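# Level the precision balance on its two front foot screws

### The arm

A 6-joint arm with a two-finger parallel gripper is mounted at the origin on the work surface. World frame = base frame: x ahead of the robot, y to its left, z up, the work surface at z = 0. Lengths are in mm, angles in rad, forces in N, time in s.
With the tool pointing down it reaches from about 300 to 775 mm from the base axis. Payload 14.6 kg.
Tool frame: the origin (TCP) lies at the very end of the fingers, on their centre line; the grasp point (between the pads) lies 19 mm behind it; z points along the fingers, y is the line along which they close (so a half turn about z gives the same grasp; the last joint's range is limited). The gripper opens to 94 mm and grips with 3 to 60 N. Pads are 16 mm wide; open, the fingers measure 119 mm over their backs; the gripper's body (75 mm by 177 mm) begins 78 mm behind the grasp point.
Start: joints at [1.14, 0.3, 1.521, -0, 1.321, -0.067], TCP at [195.702, 513.994, 167.646] pointing down, gripper open.
Joint ranges: [-3.03, 3.03], [-0.79, 2.21], [0.23, 2.52], [-1.04, 4.18], [0, 3.07], [-2.55, 2.55]. Speed limits (rad/s): [2.22, 2.22, 2.57, 3.14, 3.14, 3.14].

### API

Orientations are given as [roll, pitch, yaw] about the fixed x, y, z axes, in that order (R = Rz(yaw) Ry(pitch) Rx(roll)).
In Python, from cell import manip gives the robot as it stands.
- The arm moves only by the tool servo_tool, never from a script. Its argument "motion" is a list that holds one entry, the list of rows, each a list of 7 numbers: the shift along the world's x, y, z as a fraction of full scale, then the turn, a rotation vector about the world's x, y, z as a fraction of full scale, then the closure, from 0 (fully open) to 1 (shut). In form: [[[x, y, z, rx, ry, rz, gripper], ...]]. A call has 1 to 10 rows; each row is the pose to reach, as a shift and turn from the pose commanded when the call began, turning the shorter way round; what a row does not reach only later rows make up. Full scale, the value 1, is 0.5 m for a shift and pi rad for a turn. A row lasts 1/10 s, in which the tool goes at most 50 mm and 8.59 degrees, less where a joint would pass 70% of its speed; a pose out of reach is approached as far as the arm can. A call with a number of a shift or a turn outside -1 to 1 is refused whole. A call with a gripper value outside its range is refused whole. The fingers move at their own pace and stop on an object; "newtons" is the grip in N (left out, the last holds). Time passes only in rows, so rows that repeat a pose let the fingers close. It gives the time, the measured TCP pose, the force, the opening and the grip force at its end, in the units of the state.
- manip.read_state(): the state, without advancing time (a new reading comes with each control period).
- manip.camera(name): name is "scene" or "top"; returns a dict with "frame" (400x640x3 uint8, red, green, blue), "range_z" (400x640 float32, mm along the optical axis (not along the pixel's ray), 0 where there is no reading), "vfov" (degrees; the focal length in pixels is half the picture's height over the tangent of half this angle, whatever the lens; pixels are square), "cx", "cy" (the principal point, pixels), "cam_to_world" (4x4, takes a point from camera to world coordinates). Camera axes: x right, y down, z forward; pixel columns grow to the right and rows downward; lengths in mm; the calibration is good to about 2 mm. A picture is of the moment at which its call begins.
- manip.sign_off(): hands the job in; it is judged then, once.
The state is a dict: "clock": time; "joints": joint angles; "qd": joint speeds; "effort": joint torques, N m; "eef_pos": TCP position; "eef_rot": TCP orientation; "wrist_force": force on the tool from outside, world axes, zero at the start; "moment": the same for the moment, N m; "finger_gap": finger opening in mm; "finger_force": force on a finger pad.
Only numpy, scipy, OpenCV 4.12 (cv2) and the standard library are available. Lean on these libraries where they do the work, as an engineer would, in place of code of your own. Each camera call takes 0.05 s, during which the arm holds its last target. There are 200 camera calls.

### The job

The precision balance on the granite weighing stone is out of level. Turn its two front foot knobs as needed until the bubble of the circular level sits inside the inner ring, then let go. Do not push or knock the balance itself, and leave the other things on the bench where they stand.

Things in the scene. Friction and masses are not known exactly. Their poses are not given: they have to be found in the camera images.
- foot_left_knob (a point): Foot screw at the balance's front corner on the robot's left (+y): fluted black knob, 52 mm diameter, 36 mm tall, upright axis. Point on its axis, half-way up, 67 mm above the stone. Turns in place with 0.15 N m, stays as left. Clockwise seen from above raises its corner 1.6 mm per rad (10 mm a turn). Stops 1.7 rad either side of level. Start: up to 1.3 rad off, either way.
- foot_right_knob (a point): Front foot screw on the robot's right (-y): a knob of the same size and behaviour as the left one, point also on its axis half-way up. At the start it is 0.9 to 1.45 rad too far clockwise (its corner too high). Either knob can be taken at any angle round its rim. Below each knob an aluminium ear of the base, 32 mm wide, runs diagonally in to the balance, its top 27 to 35 mm below the point.
- corner_left (a point): Lower front corner (+y side) of the wide weighing deck, which hangs over the inner half of the left knob: 8 mm from the knob's axis towards the balance on the diagonal, 33 mm above the knob's point. Deck and glass draught shield rise 112 mm straight above it, so the knob is taken with the tool leaning outwards along this diagonal (away from balance and robot), 30 to 45 degrees from vertical.
- corner_right (a point): The same corner over the right knob: 8 mm in from that knob's axis on the diagonal, 33 mm above its point, deck and shield rising 112 mm above it.
- level (a point): Centre of the circular level on the front console, 56 mm over its steel bezel, greenish disc 51 mm, 98 mm above the bench; black inner ring, 20 mm diameter, about this point. Frame: x from the balance's rear to its front (away from the robot), y to the robot's left, z up; it moves with the balance. In it the knob axes lie at x -41, y 160 (left) and x -41, y -102 mm (right).
- bubble (a point): Centre of the level's pale bubble, 14 mm across. It goes to the high side, 13 mm per degree of tilt, and lies on level when the balance is level. In the frame of level, one rad clockwise on the left knob moves it by x +2.5, y +4.5 mm; one rad clockwise on the right knob by x +2.5, y -4.5 mm; the two add up.
- balance: White balance with glass draught shield, 265 mm deep, 252 wide, top 242 mm above the bench, its front away from the robot; on a fixed rear foot and two front foot screws, on a grey stone 390 by 400 mm, 30 mm thick. A low console, 122 mm wide, top 92 mm above the bench, juts out between the knobs. Origin at the rear foot, 52 mm above the bench; x from rear to front.
- reagent_bottle: Amber glass bottle, 80 mm diameter, 170 mm tall, loose; origin at the centre of its underside. Bystander.
- beaker: Glass beaker, 70 mm diameter, 90 mm tall, loose; origin at the centre of its underside. Bystander.
- sample_bottle: White plastic bottle, 64 mm diameter, 140 mm tall, loose; origin at the centre of its underside. Bystander.
- check_weight: Steel check weight with a knob, 48 mm diameter, 70 mm tall, loose; origin at the centre of its underside. Bystander.

How it is judged (in metres and radians):
At the end, for the whole second after the job is handed in: The balance is level within 0.24 degrees, which is the bubble (14 mm) inside the inner ring (20 mm), its centre within 3.2 mm of the ring's, and stays so with the knobs let go (angle between balance's own z axis and vertical below 0.0042 rad and horizontal distance between bubble and level below 0.0032 m); the robot touches nothing.
It fails at once if the balance is pressed or knocked with more than 15 N (contact force between any of the arm, the fingers and balance above 15 N).
It fails at once if a bystander is moved more than 20 mm (distance of any of reagent_bottle, beaker, sample_bottle, check_weight from where it was at the start of the episode above 0.02 m).
It also fails if it takes over 58 s, if anything falls off the work surface, if the arm or the gripper's body presses on something with over 40 N, if the wrist force passes 120 N, or if a joint passes its speed limit or range.

## Working session

There is one attempt and no reset: what is moved stays moved. The work goes in short steps, Python scripts to look and compute and a tool call to move; the robot and the scene stay as the last step left them, time stands still between calls to the robot, and variables do not carry over. Pictures are saved under pics/ and viewed, at most 10 in all, crops included, and the job is handed in when it is done.

Besides the shell and the picture viewer there is one more tool, called after ">>>" by a JSON object that holds its "op" and its "data", one argument or row to a line. servo_tool: Moves the arm, as the interface text tells. Its arguments: {"type":"object","properties":{"motion":{"type":"array"},"newtons":{"type":"number"}},"required":["motion"]}

```bash
mkdir -p pics; ls; cat > h.py <<'E'
import numpy as np, cv2
from cell import manip
def cam(n):
    c=manip.camera(n); return c
def save(c,fn,crop=None,s=1):
    im=cv2.cvtColor(c['frame'],cv2.COLOR_RGB2BGR)
    if crop: u0,v0,u1,v1=crop; im=im[v0:v1,u0:u1]
    if s!=1: im=cv2.resize(im,None,fx=s,fy=s,interpolation=cv2.INTER_CUBIC)
    cv2.imwrite(fn,im)
def ray(c,u,v):
    f=200/np.tan(np.radians(c['vfov']/2)); T=np.array(c['cam_to_world'])
    d=T[:3,:3]@np.array([(u-c['cx'])/f,(v-c['cy'])/f,1.]); return T[:3,3],d
def plane(c,u,v,z):
    o,d=ray(c,u,v); return o+d*(z-o[2])/d[2]
def pt(c,u,v):
    o,d=ray(c,u,v); return o+d*float(c['range_z'][int(v),int(u)])
def proj(c,p):
    f=200/np.tan(np.radians(c['vfov']/2)); T=np.array(c['cam_to_world'])
    q=T[:3,:3].T@(np.asarray(p,float)-T[:3,3]); return q[0]/q[2]*f+c['cx'],q[1]/q[2]*f+c['cy']
E
python3 - <<'E'
from h import *
for n in ('scene','top'):
    c=cam(n); save(c,f'pics/{n}0.png'); np.save(f'{n}0.npy',c,allow_pickle=True)
    print(n,c['vfov'],c['cx'],c['cy'],np.round(c['cam_to_world'],3).tolist(),c['frame'].shape)
print(manip.read_state())
E
```

```text
pics
scene 50.62050929018267 316.70151162931666 195.48369535287242 [[-0.446, 0.638, -0.628, 1317.203], [0.895, 0.321, -0.309, 380.86], [0.004, -0.7, -0.714, 969.268], [0.0, 0.0, 0.0, 1.0]] (400, 640, 3)
top 56.34387180266149 319.75736498345907 202.41039995745064 [[-0.021, -0.999, 0.035, 496.595], [-1.0, 0.022, 0.006, 0.917], [-0.007, -0.035, -0.999, 1074.105], [0.0, 0.0, 0.0, 1.0]] (400, 640, 3)
{'clock': 0.1, 'joints': array([ 1.14037992e+00,  3.00376616e-01,  1.52149592e+00, -2.10493822e-05,
        1.32072273e+00, -6.65841676e-02]), 'qd': array([ 0.00079135, -0.00049098, -0.00059873, -0.00141266, -0.00166153,
       -0.00038532]), 'effort': array([ 1.64996716e-03, -5.32634032e+01, -3.53286660e+01,  7.09603890e-02,
        2.35273369e-02, -1.50325627e-05]), 'eef_pos': array([195.60952642, 513.75069063, 167.17420859]), 'eef_rot': array([-3.14059091e+00, -4.63642008e-05,  2.77776561e+00]), 'wrist_force': array([ 0.00197028,  0.72345322, -1.05814604]), 'moment': array([-0.02039519,  0.03791564, -0.01497509]), 'finger_force': 0.0, 'finger_gap': 93.79441577563053}
```

View pics/scene0.png

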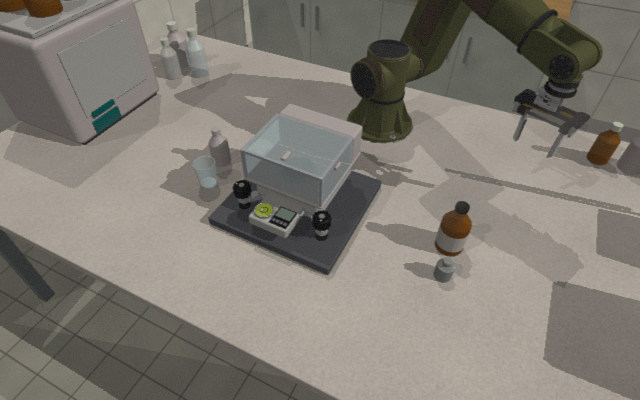

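View pics/top0.png

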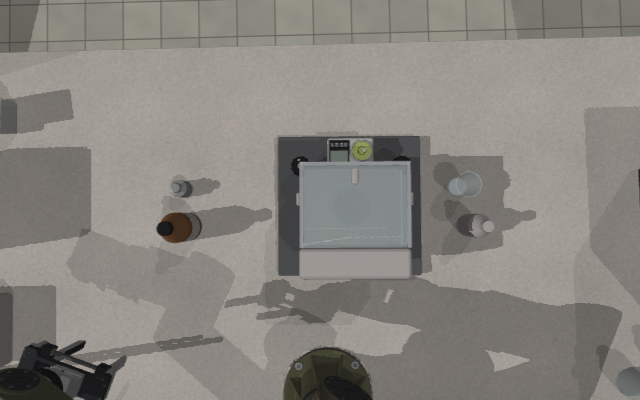

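The scene view shows the right knob near (242,188), the left knob near (321,222) and the level at (264,211). In the top view the level is at (362,151), the left knob at (300,164) and the right knob at (402,160), partly hidden. The bottle and weight are on the +y side, the beaker and sample bottle on the -y side.

```bash
python3 - <<'E'
from h import *
s=np.load('scene0.npy',allow_pickle=True).item(); t=np.load('top0.npy',allow_pickle=True).item()
def green(c):
    hsv=cv2.cvtColor(c['frame'],cv2.COLOR_RGB2HSV)
    m=cv2.inRange(hsv,(25,90,60),(45,255,255)); n,l,st,ce=cv2.connectedComponentsWithStats(m); i=1+np.argmax(st[1:,4]); 
    return ce[i],st[i]
for c in (s,t):
    g,st=green(c); print(g,st,plane(c,*g,98),pt(c,*g))
# two-view
(o1,d1),(o2,d2)=ray(s,*green(s)[0]),ray(t,*green(t)[0])
A=np.stack([d1,-d2],1); k=np.linalg.lstsq(A,o2-o1,rcond=None)[0]; p=o1+d1*k[0];q=o2+d2*k[1];print(p,q)
for c,u,v in ((s,242,184),(s,321,216),(t,300,162),(t,403,160)): print(u,v,pt(c,u,v),plane(c,u,v,115))
# stone, shield edges in top
for u,v in ((278,137),(420,137),(278,276),(420,276)): print('stone',plane(t,u,v,30))
for u,v in ((300,248),(411,248),(300,163),(411,163)): print('shield',plane(t,u,v,242))
im=cv2.hconcat([cv2.resize(cv2.cvtColor(c['frame'],cv2.COLOR_RGB2BGR)[a:a+75,b:b+100],(400,300),interpolation=cv2.INTER_CUBIC) for c,a,b in ((s,170,230),(t,125,310))])
im2=cv2.resize(cv2.cvtColor(s['frame'],cv2.COLOR_RGB2BGR)[185:235,240:300],(360,300),interpolation=cv2.INTER_CUBIC)
im3=cv2.resize(cv2.cvtColor(t['frame'],cv2.COLOR_RGB2BGR)[130:170,340:395],(412,300),interpolation=cv2.INTER_CUBIC)
cv2.imwrite('pics/z0.png',cv2.vconcat([im,cv2.hconcat([im2,im3,np.zeros((300,28,3),np.uint8)])]))
E
```

```text
[533.68823529   7.69411765] [521   0  28  19 170] [-1155.01387232   397.48919668    98.        ] [160.46875106 388.64064924 561.60720188]
[361.05857741 150.21757322] [353 141  18  19 239] [ 665.88832342 -104.64473621   98.        ] [ 665.58033157 -104.45269069   99.77580838]
[570.80812407 385.88051592 706.22050589] [553.053256   -34.28745238 748.58038328]
242 184 [ 622.07319989 -203.44613268  114.74242109] [ 622.28273234 -203.27000576  115.        ]
321 216 [630.62482506  55.9692668  114.70302728] [630.86342021  56.08217067 115.        ]
300 162 [617.02622953  47.99905556 245.07628661] [635.92212464  55.38639165 115.        ]
403 160 [ 635.04139209 -209.92254654  115.8925563 ] [ 635.17035217 -210.11893904  115.        ]
stone [720.38442951 120.82140518  30.        ]
stone [ 711.28797412 -278.40402067   30.        ]
stone [331.30619531 127.60056584  30.        ]
stone [ 323.31390478 -266.45572333   30.        ]
shield [425.66169769  51.91398941 242.        ]
shield [ 420.54809012 -194.15657911  242.        ]
shield [615.22480336  48.21760598 242.        ]
shield [ 609.69054932 -199.82155693  242.        ]
```

View pics/z0.png

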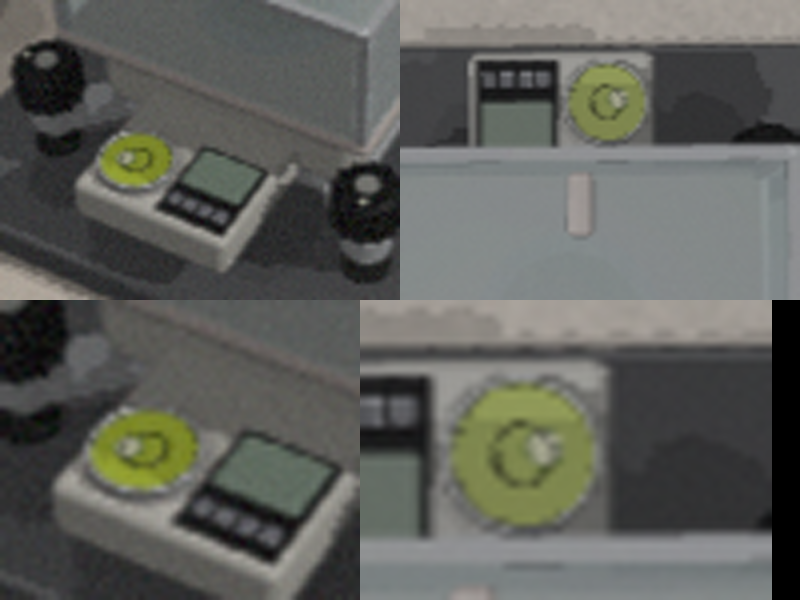

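```bash
cat >> h.py <<'E'
from scipy.spatial.transform import Rotation as Ro
YAW=-0.021
def bubble(n=3,v=True):
    out=[]
    for name,roi in (('top',(345,135,380,166)),('scene',(248,198,282,224))):
        c=None;fr=[]
        for _ in range(n): c=manip.camera(name); fr.append(c['frame'].astype(float))
        im=np.mean(fr,0); u0,v0,u1,v1=roi; s=8
        z=cv2.resize(im[v0:v1,u0:u1].astype(np.uint8),None,fx=s,fy=s,interpolation=cv2.INTER_CUBIC)
        hsv=cv2.cvtColor(z,cv2.COLOR_RGB2HSV)
        m=cv2.inRange(hsv,(22,85,50),(45,255,255)); 
        k,l,st,ce=cv2.connectedComponentsWithStats(m); i=1+np.argmax(st[1:,4])
        cn=cv2.findContours((l==i).astype(np.uint8),cv2.RETR_EXTERNAL,cv2.CHAIN_APPROX_NONE)[0]
        h=cv2.convexHull(max(cn,key=cv2.contourArea)); e=cv2.fitEllipse(h)
        ins=np.zeros(m.shape,np.uint8); cv2.ellipse(ins,(e[0],(e[1][0]*.8,e[1][1]*.8),e[2]),255,-1)
        b=((hsv[...,1]<85)&(hsv[...,2]>95)&(ins>0)).astype(np.uint8)
        k,l,st,ce=cv2.connectedComponentsWithStats(b)
        if k<2: print(name,'no bubble'); continue
        j=1+np.argmax(st[1:,4]); f=lambda q:((q[0]+.5)/s-.5+u0,(q[1]+.5)/s-.5+v0)
        L=plane(c,*f(e[0]),98); B=plane(c,*f(ce[j]),98); d=Ro.from_euler('z',-YAW).apply(B-L)
        sol=np.linalg.solve([[2.5,2.5],[4.5,-4.5]],d[:2])
        print(name,'level',L.round(1),'axes',np.round(e[1],0)/s,'bub area',st[j,4]/64,'off',d[:2].round(2),'cw rad off L,R',sol.round(2))
LEV=np.array([666.,-104.5])
def knob(side):
    p=Ro.from_euler('z',YAW).apply([-41,160 if side=='L' else -102,0])[:2]+LEV
    return np.array([*p,97.])
def pose(side,alpha,lean,back,flip=1,P=None):
    """TCP pos,R; alpha=deg ccw from diagonal; back=mm withdrawn along tool axis"""
    az=np.degrees(YAW)+(45 if side=='L' else -45)+alpha
    o=np.array([np.cos(np.radians(az)),np.sin(np.radians(az)),0]); l=np.radians(lean)
    zt=-np.sin(l)*o-np.cos(l)*np.array([0,0,1]); yt=flip*np.array([-o[1],o[0],0]); xt=np.cross(yt,zt)
    P=knob(side) if P is None else np.asarray(P)
    return P+zt*(19-back),Ro.from_matrix(np.stack([xt,yt,zt],1))
def row(p,R):
    s=manip.read_state(); R0=Ro.from_euler('xyz',s['eef_rot'])
    return np.round(np.r_[(p-s['eef_pos'])/500,(R*R0.inv()).as_rotvec()/np.pi],4).tolist()
E
python3 - <<'E'
from h import *
bubble()
print(knob('L'),knob('R'))
for fl in (1,-1):
    p,R=pose('R',-35,38,110,fl); print(p.round(1),R.as_euler('xyz').round(3),row(p,R))
E
```

```text
top level [ 666.2 -105.3   98. ] axes [18.25 18.5 ] bub area 21.359375 off [ 2.47 -7.61] cw rad off L,R [-0.35  1.34]
scene level [ 667.1 -104.1   98. ] axes [12.875 17.75 ] bub area 10.15625 off [ 2.16 -7.78] cw rad off L,R [-0.43  1.3 ]
[628.36879321  56.32565801  97.        ] [ 622.8671976  -205.61657311   97.        ]
[ 631.4 -261.   168.7] [ 3.142 -0.663  1.724] [0.8715, -1.5499, 0.0023, 0.1718, 0.1389, -0.3225]
[ 631.4 -261.   168.7] [ 3.142  0.663 -1.417] [0.8715, -1.5499, 0.0023, 0.1594, -0.1969, 0.6361]
```

>>> {"op": "servo_tool", "data": {
  "motion": [
    [[0,0,0.5,0,0,0,0.2],[0,0,0.5,0,0,0,0.2],[0,0,0.5,0,0,0,0.2],[0,0,0.5,0,0,0,0.2],[0,0,0.5,0,0,0,0.2],[0.6,-0.9,0.5,0,0,0,0.2],[0.6,-0.9,0.5,0,0,0,0.2],[0.6,-0.9,0.5,0,0,0,0.2],[0.6,-0.9,0.5,0,0,0,0.2],[0.6,-0.9,0.5,0,0,0,0.2]]
  ],
  "newtons": 12
}}

```text
clock: 1.4
eef_pos: [334.9, 304.1, 417.8]
eef_rot: [3.141, 0.0, 2.778]
wrist_force: [0.9, 0.1, 0.3]
finger_gap: 74.9
finger_force: 0.0
```

>>> {"op": "servo_tool", "data": {
  "motion": [
    [[0.6,-0.9,0,0,0,-0.1,0.2],[0.6,-0.9,0,0,0,-0.2,0.2],[0.6,-0.9,0,0,0,-0.2,0.2],[0.6,-0.9,0,0,0,-0.2,0.2],[0.6,-0.9,0,0,0,-0.2,0.2],[0.6,-0.9,0,0,0,-0.2,0.2],[0.6,-0.9,0,0,0,-0.2,0.2],[0.6,-0.9,0,0,0,-0.2,0.2],[0.6,-0.9,0,0,0,-0.2,0.2],[0.6,-0.9,0,0,0,-0.2,0.2]]
  ]
}}

```text
clock: 2.4
eef_pos: [612.4, -112.0, 417.6]
eef_rot: [3.141, 0.0, 2.149]
wrist_force: [0.2, 0.4, 1.2]
finger_gap: 75.1
finger_force: 0.0
```

```bash
python3 - <<'E'
from h import *
s=manip.read_state(); print(s['clock'],s['eef_pos'],s['eef_rot'],s['joints'].round(2),s['finger_gap'])
for fl in (1,-1):
    p,R=pose('R',-35,38,200,fl); print(p.round(1),R.as_euler('xyz').round(3),row(p,R))
E
```

```text
2.4 [ 612.37466204 -111.99360948  417.64871482] [3.14140424e+00 1.42449009e-04 2.14933301e+00] [-0.24  0.46  0.73  0.    1.94 -0.82] 75.13960789397359
[ 639.9 -315.7  239.6] [ 3.142 -0.663  1.724] [0.0551, -0.4075, -0.356, 0.1986, 0.0762, -0.1302]
[ 639.9 -315.7  239.6] [ 3.142  0.663 -1.417] [0.0551, -0.4075, -0.356, 0.1036, -0.2705, 0.8226]
```

>>> {"op": "servo_tool", "data": {
  "motion": [
    [[0.055,-0.408,0,0,0,0,0.25],[0.055,-0.408,0,0.05,0.019,-0.033,0.25],[0.055,-0.408,0,0.1,0.038,-0.065,0.25],[0.055,-0.408,0,0.15,0.057,-0.098,0.25],[0.055,-0.408,-0.1,0.1986,0.0762,-0.13,0.25],[0.055,-0.408,-0.2,0.1986,0.0762,-0.13,0.25],[0.055,-0.408,-0.3,0.1986,0.0762,-0.13,0.25],[0.055,-0.408,-0.356,0.1986,0.0762,-0.13,0.25],[0.055,-0.408,-0.356,0.1986,0.0762,-0.13,0.25],[0.055,-0.408,-0.356,0.1986,0.0762,-0.13,0.25]]
  ]
}}

```text
clock: 3.4
eef_pos: [630.6, -307.0, 237.5]
eef_rot: [3.135, -0.659, 1.727]
wrist_force: [0.1, 0.2, 1.3]
finger_gap: 70.5
finger_force: 0.0
```

```bash
python3 - <<'E'
from h import *
s=manip.read_state(); print(s['clock'],s['eef_pos'],s['eef_rot'],s['joints'].round(2),s['finger_gap'])
for b in (80,0):
    p,R=pose('R',-35,38,b); print(p.round(1),row(p,R))
c=cam('scene'); save(c,'pics/s1.png')
E
```

```text
3.4 [ 630.61851152 -306.99351528  237.46854356] [ 3.13455264 -0.65924969  1.72702728] [-0.69  1.1   0.23  0.56  2.25 -0.58] 70.5084749345584
[ 628.6 -242.7  145.1] [-0.004, 0.1285, -0.1848, 0.001, 0.0019, 0.0005]
[ 621.1 -194.1   82. ] [-0.0191, 0.2259, -0.3109, 0.001, 0.0019, 0.0005]
```

View pics/s1.png

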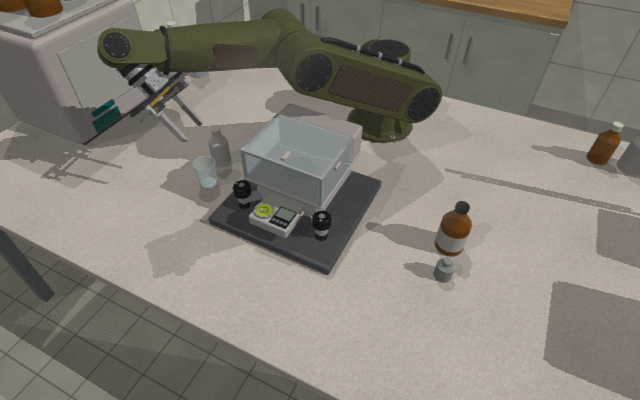

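The tool hangs beyond the right knob around (165,110), well clear of everything. Joint 3 is at its limit, so reach is tight. I'll measure the arm's height over the shield before going in.

```bash
python3 - <<'E'
from h import *
c=cam('scene')
for n,u,v in (('wrist',118,45),('forearm',200,50),('f2',250,50),('f2low',250,66),('elbowjoint',313,72),('upper',370,85),('shoulder',425,103),('flange',132,70),('body',150,80),('tip',185,138)): print(n,pt(c,u,v).round(0))
t=cam('top'); z=t['range_z']; 
b=cv2.connectedComponents
for u,v in ((330,230),(380,220),(420,200),(440,190)): print('top',u,v,pt(t,u,v).round(0))
E
```

```text
wrist [ 684. -447.  511.]
forearm [ 547. -328.  465.]
f2 [ 458. -239.  445.]
f2low [ 462. -242.  400.]
elbowjoint [442. -63. 418.]
upper [303.  47. 336.]
shoulder [143. 181. 223.]
flange [ 677. -437.  446.]
body [ 653. -415.  412.]
tip [ 678. -320.  281.]
top 330 230 [464. -16. 241.]
top 380 220 [ 484. -127.  244.]
top 420 200 [ 535. -281.    1.]
top 440 190 [ 563. -339.    0.]
```

```bash
python3 - <<'E'
from h import *
for b in (90,):
    p,R=pose('R',-37,32,b); print(p.round(1),row(p,R))
E
```

```text
[ 627.3 -243.   157.2] [-0.0069, 0.1276, -0.1642, -0.0314, -0.0018, -0.0108]
```

>>> {"op": "servo_tool", "data": {
  "motion": [
    [[-0.0069,0.04,-0.05,-0.0314,-0.0018,-0.0108,0.25],[-0.0069,0.08,-0.1,-0.0314,-0.0018,-0.0108,0.25],[-0.0069,0.1276,-0.1642,-0.0314,-0.0018,-0.0108,0.25],[-0.0069,0.1276,-0.1642,-0.0314,-0.0018,-0.0108,0.25],[-0.0069,0.1276,-0.1642,-0.0314,-0.0018,-0.0108,0.25]]
  ]
}}

```text
clock: 4.05
eef_pos: [627.5, -242.6, 155.9]
eef_rot: [-3.14, -0.561, 1.689]
wrist_force: [-0.5, -0.2, -0.1]
finger_gap: 70.5
finger_force: 0.0
```

```bash
python3 - <<'E'
from h import *
s=manip.read_state(); print(s['clock'],s['eef_pos'],s['eef_rot'],s['joints'].round(2),s['finger_gap'])
for b in (90,0):
    p,R=pose('R',-37,32,b); print(p.round(1),row(p,R))
c=cam('scene'); save(c,'pics/s2.png',(80,40,380,240),2.6)
E
```

```text
4.05 [ 627.54524902 -242.61142427  155.89594516] [-3.13987106 -0.56092095  1.68875755] [-0.61  0.86  0.8   0.43  1.85 -0.68] 70.52463190716372
[ 627.3 -243.   157.2] [-0.0005, -0.0007, 0.0026, -0.0007, -0.0006, -0.0001]
[ 621.7 -195.6   80.9] [-0.0117, 0.094, -0.15, -0.0007, -0.0006, -0.0001]
```

View pics/s2.png

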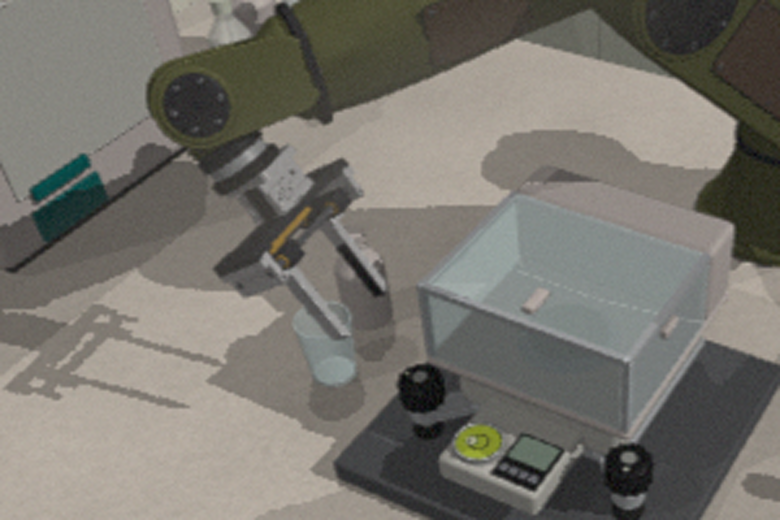

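The fingers hang above and beyond the right knob, straddling its axis line and clear of the beaker. Going in along the tool axis.

>>> {"op": "servo_tool", "data": {
  "motion": [
    [[-0.0029,0.0235,-0.0375,-0.0007,-0.0006,0,0.25],[-0.0058,0.047,-0.075,-0.0007,-0.0006,0,0.25],[-0.0088,0.0705,-0.1125,-0.0007,-0.0006,0,0.25],[-0.0117,0.094,-0.15,-0.0007,-0.0006,0,0.25],[-0.0117,0.094,-0.15,-0.0007,-0.0006,0,0.25],[-0.0117,0.094,-0.15,-0.0007,-0.0006,0,0.25]]
  ]
}}

```text
clock: 4.7
eef_pos: [622.5, -198.2, 81.2]
eef_rot: [3.14, -0.558, 1.688]
wrist_force: [1.1, 0.2, 0.1]
finger_gap: 70.5
finger_force: 0.0
```

```bash
python3 - <<'E'
from h import *
s=manip.read_state(); print(s['clock'],s['eef_pos'],s['eef_rot'],s['joints'].round(2),s['finger_gap'])
p,R=pose('R',-37,32,0); print(p.round(1),row(p,R))
c=cam('scene'); save(c,'pics/s3.png',(180,110,350,240),4.5)
E
```

```text
4.7 [ 622.52020313 -198.23327008   81.15160176] [ 3.13989771 -0.55755652  1.68821163] [-0.56  0.84  1.01  0.43  1.66 -0.72] 70.54269255140532
[ 621.7 -195.6   80.9] [-0.0017, 0.0052, -0.0005, 0.0002, 0.0005, 0.0007]
```

View pics/s3.png

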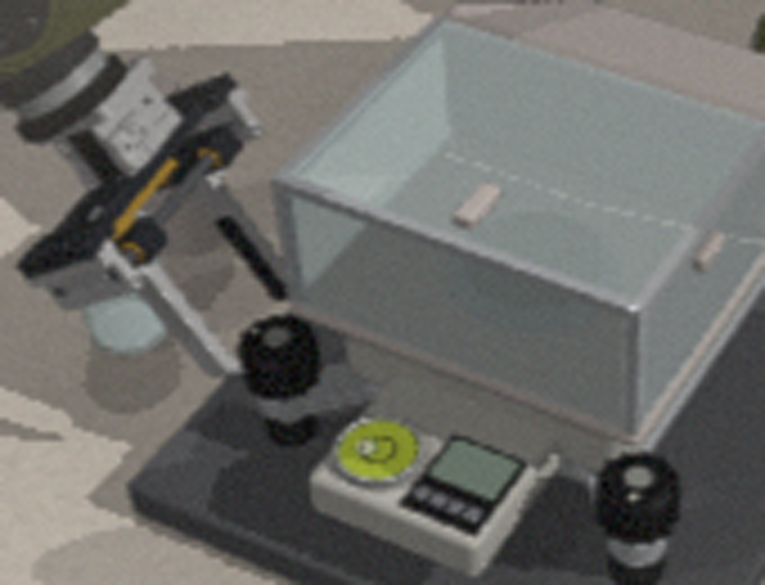

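```bash
python3 - <<'E'
from h import *
c=cam('scene'); s=manip.read_state(); R=Ro.from_euler('xyz',s['eef_rot']).as_matrix(); p=s['eef_pos']
print(s['clock'],p)
f=lambda q:((np.array(proj(c,q))-[180,110])*4.5).round(0)
print('tcp',f(p),'f+',f(p+R[:,1]*35),'f-',f(p-R[:,1]*35),'grasp',f(p-19*R[:,2]),'knob',f(knob('R')),'top',f(knob('R')+[0,0,18]), 'level',f([666,-104.5,98]))
for u,v in ((242,184),(240,192),(232,192),(238,203)): print(pt(c,u,v).round(0))
t=cam('top')
g=lambda q:(np.array(proj(t,q))).round(1)
print('top: knobs',g(knob('R')+[0,0,18]),g(knob('L')+[0,0,18]))
im=cv2.resize(cv2.cvtColor(t['frame'],cv2.COLOR_RGB2BGR)[120:220,360:490],None,fx=6,fy=6,interpolation=cv2.INTER_CUBIC); im=cv2.resize(im,(780,600)); cv2.imwrite('pics/t3.png',im)
E
```

```text
4.8 [ 622.33695422 -198.19061391   80.98846167]
tcp [292. 373.] f+ [267. 409.] f- [315. 338.] grasp [275. 352.] knob [279. 352.] top [275. 332.] level [377. 446.]
[ 622. -204.  114.]
[ 647. -195.  108.]
[ 665. -208.  118.]
[ 625. -229.   26.]
top: knobs [401.4 164.8] [299.7 164.9]
```

View pics/t3.png

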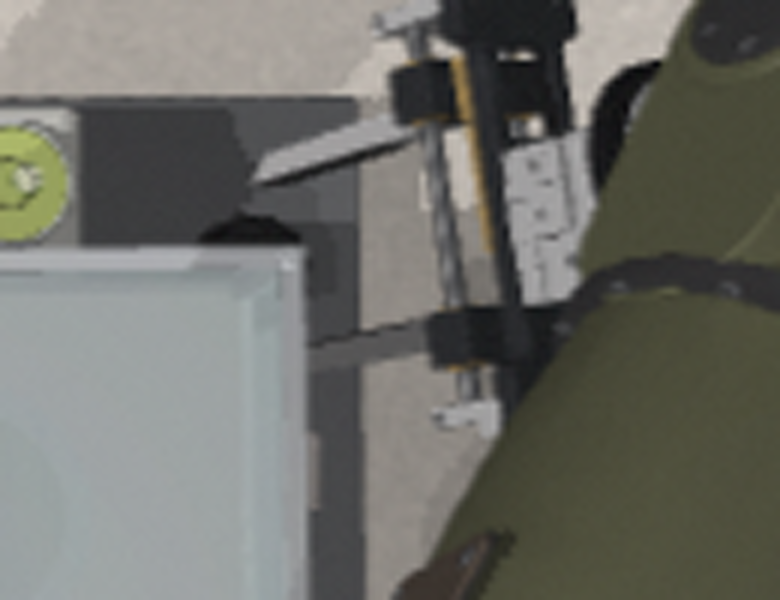

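In the top view the right knob is at crop (250,235), with the front fingertip beside it at (255,170). The rear finger passes outside the deck edge. Correcting about 2 mm, then closing gently.

>>> {"op": "servo_tool", "data": {
  "motion": [
    [[-0.001,0.005,0,0,0,0,0.3],[-0.001,0.005,0,0,0,0,0.45],[-0.001,0.005,0,0,0,0,0.6],[-0.001,0.005,0,0,0,0,0.6],[-0.001,0.005,0,0,0,0,0.6],[-0.001,0.005,0,0,0,0,0.6],[-0.001,0.005,0,0,0,0,0.6]]
  ],
  "newtons": 11
}}

```text
clock: 5.55
eef_pos: [621.6, -194.2, 79.3]
eef_rot: [3.141, -0.559, 1.688]
wrist_force: [5.5, 0.2, -0.4]
finger_gap: 49.3
finger_force: 11.0
```

```bash
python3 - <<'E'
from h import *
s=manip.read_state(); print(s['clock'],s['eef_pos'],s['eef_rot'],s['wrist_force'],s['finger_gap'],s['finger_force'])
p0,R0=pose('R',-37,32,0)
for a in range(-37,-37+76,15)  :
    p,R=pose('R',a,32,0); print(a,((p-p0)/500).round(4).tolist(),((R*R0.inv()).as_rotvec()/np.pi).round(4).tolist())
bubble(2)
E
```

```text
5.55 [ 621.57576789 -194.22451502   79.26889269] [ 3.14094697 -0.55864924  1.68768807] [ 5.49273594  0.23697624 -0.42879417] 49.27402634515661 10.953020006418228
-37 [0.0, 0.0, 0.0] [0.0, 0.0, 0.0]
-22 [-0.0051, -0.0013, 0.0] [0.0, -0.0, 0.0833]
-7 [-0.0097, -0.0039, 0.0] [0.0, 0.0, 0.1667]
8 [-0.0134, -0.0075, 0.0] [0.0, 0.0, 0.25]
23 [-0.0161, -0.0121, 0.0] [-0.0, -0.0, 0.3333]
38 [-0.0175, -0.0171, 0.0] [-0.0, -0.0, 0.4167]
top level [ 666.2 -105.4   98. ] axes [18.25 18.5 ] bub area 21.25 off [ 2.95 -7.71] cw rad off L,R [-0.27  1.45]
scene level [ 667.1 -104.    98. ] axes [12.875 17.75 ] bub area 10.28125 off [ 2.38 -7.93] cw rad off L,R [-0.41  1.36]
```

>>> {"op": "servo_tool", "data": {
  "motion": [
    [[-0.0026,-0.0006,0,0,0,0.0417,0.6],[-0.0051,-0.0013,0,0,0,0.0833,0.6],[-0.0075,-0.0026,0,0,0,0.125,0.6],[-0.0097,-0.0039,0,0,0,0.1667,0.6],[-0.0097,-0.0039,0,0,0,0.1667,0.6]]
  ]
}}

```text
clock: 6.25
eef_pos: [616.7, -195.8, 78.8]
eef_rot: [-3.14, -0.558, 2.217]
wrist_force: [0.6, -6.0, 2.8]
finger_gap: 49.3
finger_force: 11.3
```

```bash
python3 - <<'E'
from h import *
s=manip.read_state(); print(s['clock'],s['eef_pos'],s['eef_rot'],s['wrist_force'],s['moment'],s['finger_gap'],s['finger_force'])
print(s['joints'].round(2))
p0,R0=pose('R',-7,32,0); print(p0)
for a in (0.5,8,15.5,23,30.5,38)  :
    p,R=pose('R',a,32,0); print(a,((p-p0)/500).round(4).tolist(),((R*R0.inv()).as_rotvec()/np.pi).round(4).tolist())
bubble(2)
E
```

```text
6.25 [ 616.73877906 -195.78766469   78.84828557] [-3.13966973 -0.55767907  2.21650047] [ 0.64526654 -6.00737226  2.82049093] [-1.0701804  -0.07207875  0.39972019] 49.27128554662067 11.300903409719467
[-0.47  0.98  0.77  0.24  1.9  -1.1 ]
[ 616.83640074 -197.55409848   80.88708617]
0.5 [-0.002, -0.0017, 0.0] [-0.0, -0.0, 0.0417]
8 [-0.0038, -0.0037, 0.0] [-0.0, -0.0, 0.0833]
15.5 [-0.0053, -0.0058, 0.0] [-0.0, -0.0, 0.125]
23 [-0.0064, -0.0082, 0.0] [-0.0, -0.0, 0.1667]
30.5 [-0.0073, -0.0107, 0.0] [-0.0, -0.0, 0.2083]
38 [-0.0079, -0.0133, 0.0] [-0.0, -0.0, 0.25]
top level [ 666.2 -105.4   98. ] axes [18.125 18.375] bub area 24.109375 off [  3.39 -12.16] cw rad off L,R [-0.67  2.03]
scene level [ 667.6 -103.7   98. ] axes [12.75 17.75] bub area 7.765625 off [ 4.33 -8.65] cw rad off L,R [-0.1   1.83]
```

```bash
python3 - <<'E'
from h import *
ims=[]
for n,(a,b,h,w) in (('scene',(170,225,65,85)),('top',(125,340,65,85))):
    f=cv2.cvtColor(manip.camera(n)['frame'],cv2.COLOR_RGB2BGR)[a:a+h,b:b+w]; ims.append(cv2.resize(f,(390,300),interpolation=cv2.INTER_CUBIC))
cv2.imwrite('pics/z4.png',cv2.hconcat(ims))
E
```

```text
(no output)
```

View pics/z4.png

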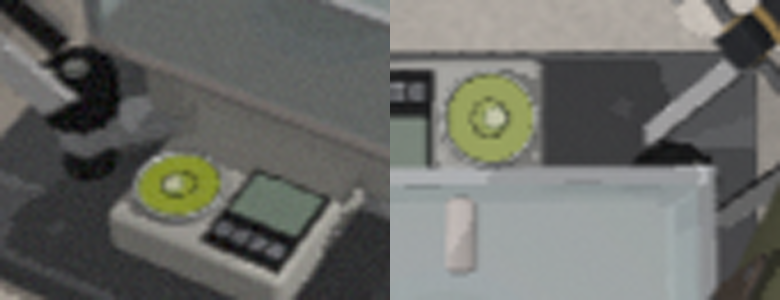

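The bubble has moved towards the ring (top crop: bubble (495,118), ring (490,118)), so turning this way is right. My segmentation was catching the disc's edge, so I'll fix it.

```bash
sed -i "s/e\[1\]\[0\]\*.8,e\[1\]\[1\]\*.8/e[1][0]*.66,e[1][1]*.66/; s/b=((hsv.*/sat=hsv[...,1].astype(float); med=np.median(sat[(ins>0)]); br=z.sum(2)\/3.; b=((sat<.72*med)\&(br>np.median(br[ins>0])*.95)\&(ins>0)).astype(np.uint8)/" h.py
python3 - <<'E'
from h import *
bubble(3)
E
```

```text
top level [ 666.2 -105.4   98. ] axes [18.25  18.375] bub area 17.46875 off [ 0.07 -3.4 ] cw rad off L,R [-0.36  0.39]
scene level [ 667.5 -103.7   98. ] axes [12.75 17.75] bub area 13.078125 off [ 0.28 -4.84] cw rad off L,R [-0.48  0.59]
```

>>> {"op": "servo_tool", "data": {
  "motion": [
    [[-0.002,-0.004,0.002,0,0,0.0417,0.6],[-0.0038,-0.007,0.003,0,0,0.0833,0.6],[-0.005,-0.009,0.003,0,0,0.12,0.6],[-0.006,-0.0105,0.003,0,0,0.145,0.6],[-0.006,-0.0105,0.003,0,0,0.145,0.6]]
  ]
}}

```text
clock: 7.35
eef_pos: [614.0, -200.9, 80.0]
eef_rot: [-3.14, -0.557, 2.67]
wrist_force: [8.1, -5.5, -2.6]
finger_gap: 48.0
finger_force: 11.0
```

```bash
python3 - <<'E'
from h import *
s=manip.read_state(); print(s['clock'],s['eef_pos'],s['eef_rot'],s['wrist_force'],s['moment'],s['finger_gap'],s['finger_force'])
bubble(3)
E
```

```text
7.35 [ 614.0255811  -200.91149358   79.97533497] [-3.13967835 -0.5565253   2.67016021] [ 8.0561078  -5.49975011 -2.64331311] [-1.22858853 -1.82067719  0.13483526] 48.023631609224154 10.993997269542888
top level [ 666.1 -105.4   98. ] axes [18.125 18.375] bub area 16.28125 off [ 4.18 -8.47] cw rad off L,R [-0.1   1.78]
scene level [ 668.  -103.7   98. ] axes [12.75 17.75] bub area 15.375 off [ 1.77 -3.25] cw rad off L,R [-0.01  0.72]
```

```bash
cat >> h.py <<'E'
def bub2(n=3,show=False):
    for name,roi in (('top',(345,135,380,166)),('scene',(248,198,282,224))):
        fr=[]
        for _ in range(n): c=manip.camera(name); fr.append(c['frame'].astype(float))
        im=np.mean(fr,0); u0,v0,u1,v1=roi; s=8
        z=cv2.resize(im[v0:v1,u0:u1].astype(np.float32),None,fx=s,fy=s,interpolation=cv2.INTER_CUBIC)
        hsv=cv2.cvtColor(z.clip(0,255).astype(np.uint8),cv2.COLOR_RGB2HSV)
        m=cv2.inRange(hsv,(22,85,50),(45,255,255)); k,l,st,ce=cv2.connectedComponentsWithStats(m); i=1+np.argmax(st[1:,4])
        cn=cv2.findContours((l==i).astype(np.uint8),cv2.RETR_EXTERNAL,cv2.CHAIN_APPROX_NONE)[0]
        e=cv2.fitEllipse(cv2.convexHull(max(cn,key=cv2.contourArea)))
        ins=np.zeros(m.shape,np.uint8); cv2.ellipse(ins,(e[0],(e[1][0]*.72,e[1][1]*.72),e[2]),255,-1)
        g=cv2.GaussianBlur(z[...,2],(0,0),8); base=np.median(g[ins>0]); g[ins==0]=0
        mx=g.max(); w=np.where(g>base+.6*(mx-base),g-base-.6*(mx-base),0); k,l=cv2.connectedComponents((w>0).astype(np.uint8))
        w[l!=l.flat[g.argmax()]]=0; yy,xx=np.mgrid[:w.shape[0],:w.shape[1]]; b=((w*xx).sum()/w.sum(),(w*yy).sum()/w.sum())
        f=lambda q:((q[0]+.5)/s-.5+u0,(q[1]+.5)/s-.5+v0)
        L=plane(c,*f(e[0]),98);B=plane(c,*f(b),98);d=Ro.from_euler('z',-YAW).apply(B-L)
        print(name,'peak',mx.round(),'base',base.round(),'comps',k-1,'off',d[:2].round(2),'L,R',np.linalg.solve([[2.5,2.5],[4.5,-4.5]],d[:2]).round(2))
        if show:
            a,bb=[int(round(q)) for q in f(e[0])]; print(a,bb,f(e[0]),e[1]); print(im[bb-10:bb+11,a-10:a+11,2].astype(int))
E
python3 -c "
from h import *
bub2(3,True)
import sys
class M: pass
"
```

```text
top peak 157.0 base 91.0 comps 1 off [ 1.83 -3.42] L,R [-0.01  0.75]
361 150 (361.36378288269043, 150.12208366394043) (145.3625030517578, 147.71022033691406)
[[157 159 158 158 158 156 156 138 139 140 140 128 126 107 106 144 154 153
  153 158 150]
 [158 158 158 156 156 145 133 109  89  77  83  84  85 108 133 120 110 111
  112 145 149]
 [158 158 158 129 136 106  76  88  94  94  93  93  92  93  86  99 133 115
  109 112 137]
 [158 157 151 137 100  91  94  94  93  94  93  93  93  93  93  93  90 134
  118 110 111]
 [158 142 140  96  89  93  93  94  93  93  93  93  93  93  94  93  93  93
  133 108 106]
 [158 145  99  90  94  93  94  94  94  92  92  93  93  94  94  94  93  92
   98 103 108]
 [149 127  94  91  94  94  93  92  92  80  64  85  92  91  93  93  89  87
   86 131 105]
 [145  99  90  93  94  93  94  79  76  89  91 105  92  71  87  93  88  87
   86  89 102]
 [148  99  89  93  94  93  92  75  88  86 110 155 166 135  93  85  86  87
   87  78 140]
 [148  98  88  93  94  94  78  72  88  93 152 166 166 167 110  85  87  87
   86  86 130]
 [135  88  87  94  94  93  80  90  93  87 148 165 16
[... 2258 characters left out ...]
4  52  44  46  49  47  45  48  49  44  49  48  46  45  59  98
  136 121  99]
 [ 90  90 101  72  51  46  44  48  45  47  45  45  42  48  50  68  92 123
  122  98  82]
 [103  87  89  99  79  64  59  51  48  46  48  51  56  67  87 132 117 117
  113  90  59]
 [138 111  93  90  99 123 112  87  73  70  80  87 112 136 108  95 113 123
   95  55  29]
 [142 140 139 107  88  87  90  93 109 113 116 100  98 108 110 124 137 113
   64  39  32]
 [136 139 140 137 128 124 109  94  98 100 103 105 121 127 138 145 115  76
   59  88  78]
 [117 127 132 137 137 141 141 144 143 142 143 144 143 144 145 145 101  58
   92 100  95]
 [ 97 101 111 122 131 134 141 141 143 146 143 146 143 146 140  95  51  46
   79  95  99]]
```

>>> {"op": "servo_tool", "data": {
  "motion": [
    [[0,0,0,0,0,0,0.45],[0,0,0,0,0,0,0.25],[0,0,0,0,0,0,0.25],[0,0,0,0,0,0,0.25]]
  ]
}}

```text
clock: 8.35
eef_pos: [612.8, -201.2, 80.4]
eef_rot: [-3.14, -0.56, 2.666]
wrist_force: [1.0, -0.2, -0.6]
finger_gap: 69.8
finger_force: 0.0
```

```bash
python3 - <<'E'
from h import *
s=manip.read_state(); print(s['clock'],s['eef_pos'],s['eef_rot'],s['wrist_force'],s['finger_gap'])
bub2(3)
for a in (9,0,-10,-20,-30,-38):
    p,R=pose('R',a,32,0,P=[624.5,-206.5,97]); print(a,p.round(1),row(p,R))
E
```

```text
8.35 [ 612.78040724 -201.23114099   80.39759829] [-3.13985926 -0.55997452  2.66620638] [ 0.97470294 -0.24312893 -0.60089463] 69.83298037418777
top peak 156.0 base 91.0 comps 1 off [ 0.42 -2.64] L,R [-0.21  0.38]
scene peak 125.0 base 48.0 comps 1 off [-0.52 -4.03] L,R [-0.55  0.34]
9 [ 616.5 -200.4   80.9] [0.0072, 0.0017, 0.001, 0.0002, -0.0006, -0.0557]
0 [ 617.5 -199.2   80.9] [0.0093, 0.0041, 0.001, 0.0002, -0.0006, -0.1057]
-10 [ 618.9 -198.1   80.9] [0.012, 0.0063, 0.001, 0.0001, -0.0006, -0.1612]
-20 [ 620.4 -197.3   80.9] [0.0151, 0.008, 0.001, 0.0001, -0.0006, -0.2168]
-30 [ 622.1 -196.7   80.9] [0.0184, 0.0091, 0.001, 0.0, -0.0006, -0.2723]
-38 [ 623.5 -196.5   80.9] [0.0212, 0.0096, 0.001, -0.0, -0.0006, -0.3168]
```

>>> {"op": "servo_tool", "data": {
  "motion": [
    [[0.0072,0.0017,0.001,0,0,-0.04,0.25],[0.009,0.004,0.001,0,0,-0.08,0.25],[0.0105,0.005,0.001,0,0,-0.12,0.25],[0.012,0.0063,0.001,0,0,-0.16,0.25],[0.015,0.008,0.001,0,0,-0.2168,0.25],[0.015,0.008,0.001,0,0,-0.2168,0.25],[0.015,0.008,0.001,0,0,-0.2168,0.45],[0.015,0.008,0.001,0,0,-0.2168,0.6],[0.015,0.008,0.001,0,0,-0.2168,0.6],[0.015,0.008,0.001,0,0,-0.2168,0.6]]
  ]
}}

```text
clock: 9.65
eef_pos: [620.2, -197.1, 80.6]
eef_rot: [-3.139, -0.56, 1.987]
wrist_force: [-3.7, -2.1, 1.7]
finger_gap: 44.5
finger_force: 9.2
```

```bash
python3 - <<'E'
from h import *
s=manip.read_state(); print(s['clock'],s['eef_pos'],s['eef_rot'],s['wrist_force'],s['finger_gap'],s['finger_force'])
P=[624.5,-206.5,97]; p0,R0=pose('R',-20,32,0,P=P); print(p0)
for a in (-13,-7,0,8)  :
    p,R=pose('R',a,32,0,P=P); print(a,((p-p0)/500).round(4).tolist(),((R*R0.inv()).as_rotvec()/np.pi).round(4).tolist())
E
```

```text
9.65 [ 620.2143388  -197.07741173   80.58548972] [-3.13852521 -0.55986346  1.98658485] [-3.74792371 -2.13008788  1.72876247] 44.45138820225489 9.207239365205169
[ 620.43743424 -197.28753196   80.88708617]
-13 [-0.0022, -0.0011, 0.0] [-0.0, -0.0, 0.0389]
-7 [-0.0039, -0.0023, 0.0] [0.0, 0.0, 0.0722]
0 [-0.0058, -0.0039, 0.0] [0.0, 0.0, 0.1111]
8 [-0.0077, -0.006, 0.0] [0.0, -0.0, 0.1556]
```

>>> {"op": "servo_tool", "data": {
  "motion": [
    [[-0.0022,-0.0011,0,0,0,0.039,0.6],[-0.0039,-0.0023,0,0,0,0.0722,0.6],[-0.0058,-0.0039,0,0,0,0.111,0.6],[-0.0074,-0.0056,0,0,0,0.145,0.6],[-0.0074,-0.0056,0,0,0,0.145,0.6],[-0.0074,-0.0056,0,0,0,0.145,0.45],[-0.0074,-0.0056,0,0,0,0.145,0.25],[-0.0074,-0.0056,0,0,0,0.145,0.25],[-0.0074,-0.0056,0,0,0,0.145,0.25]]
  ]
}}

```text
clock: 10.55
eef_pos: [616.6, -199.9, 80.6]
eef_rot: [-3.14, -0.56, 2.441]
wrist_force: [-0.9, -0.3, 1.0]
finger_gap: 66.5
finger_force: 0.0
```

```bash
python3 - <<'E'
from h import *
s=manip.read_state(); print(s['clock'],s['eef_pos'],s['eef_rot'],s['wrist_force'],s['finger_gap'],s['finger_force'])
bub2(4)
p,R=pose('R',0,32,0)
Rc=Ro.from_euler('xyz',s['eef_rot']).as_matrix(); print('back dir',(-Rc[:,2]).round(3))
E
```

```text
10.55 [ 616.62487945 -199.8504322    80.57179809] [-3.13977117 -0.56027074  2.4410548 ] [-0.90554374 -0.25182581  0.95910139] 66.48686497185375 0.0
top peak 157.0 base 93.0 comps 1 off [-1.11 -2.73] L,R [-0.53  0.08]
scene peak 122.0 base 48.0 comps 1 off [-0.84 -2.6 ] L,R [-0.46  0.12]
back dir [ 0.407 -0.341  0.847]
```

>>> {"op": "servo_tool", "data": {
  "motion": [
    [[0.02,-0.017,0.042,0,0,0,0.25],[0.04,-0.034,0.085,0,0,0,0.25],[0.06,-0.051,0.127,0,0,0,0.25],[0.073,-0.062,0.153,0,0,0,0.25],[0.073,-0.062,0.25,0,0,0,0.25],[0.073,-0.062,0.35,0,0,0,0.25],[0.073,-0.062,0.45,0,0,0,0.25],[0.05,-0.062,0.52,0,0,0,0.25],[0.05,-0.062,0.52,0,0,0,0.25]]
  ]
}}

```text
clock: 11.85
eef_pos: [597.5, -211.3, 318.6]
eef_rot: [3.134, -0.538, 2.441]
wrist_force: [0.2, 0.1, 0.0]
finger_gap: 70.7
finger_force: 0.0
```

```bash
python3 - <<'E'
from h import *
s=manip.read_state(); print(s['clock'],s['eef_pos'],s['eef_rot'],s['wrist_force'],s['joints'].round(2))
bub2(3)
for fl in (1,-1):
  p,R=pose('L',14,32,90,fl); print(fl,p.round(1),R.as_euler('xyz').round(3),row(p,R))
E
```

```text
11.85 [ 597.51446986 -211.29067387  318.63686618] [ 3.13366098 -0.53843599  2.44113089] [0.16431914 0.08939588 0.02032383] [-0.46  0.97  0.23  0.2   2.45 -1.21]
top peak 159.0 base 93.0 comps 1 off [-0.35 -2.43] L,R [-0.34  0.2 ]
scene peak 115.0 base 46.0 comps 1 off [-1.08 -2.38] L,R [-0.48  0.05]
1 [648.4  88.2 157.2] [-3.142 -0.559 -2.133] [0.0998, 0.5994, -0.3124, -0.0026, 0.0046, 0.5454]
-1 [648.4  88.2 157.2] [3.142 0.559 1.009] [0.0998, 0.5994, -0.3124, -0.3759, -0.056, -0.4053]
```

>>> {"op": "servo_tool", "data": {
  "motion": [
    [[0.1,0.09,0.03,-0.0313,-0.0047,-0.0338,0.25],[0.1,0.18,0.03,-0.0627,-0.0093,-0.0676,0.25],[0.1,0.27,0.03,-0.094,-0.014,-0.1013,0.25],[0.1,0.36,0.03,-0.1253,-0.0187,-0.1351,0.25],[0.1,0.45,0.03,-0.1566,-0.0233,-0.1689,0.25],[0.1,0.54,0.03,-0.188,-0.028,-0.2027,0.25],[0.1,0.6,0.03,-0.22,-0.0327,-0.2364,0.25],[0.1,0.62,0.03,-0.25,-0.0373,-0.27,0.25],[0.11,0.64,0.03,-0.282,-0.042,-0.304,0.25],[0.12,0.66,0.03,-0.313,-0.0467,-0.3378,0.25]]
  ]
}}

```text
clock: 13.15
eef_pos: [658.1, 119.6, 330.0]
eef_rot: [-3.023, 0.398, 1.274]
wrist_force: [-1.2, -1.0, -0.1]
finger_gap: 70.2
finger_force: 0.0
```

```bash
python3 - <<'E'
from h import *
s=manip.read_state(); print(s['clock'],s['eef_pos'],s['eef_rot'],s['wrist_force'],s['joints'].round(2))
for b in (150,90):
  p,R=pose('L',14,32,b,-1); print(p.round(1),row(p,R))
E
```

```text
13.15 [658.14436039 119.64815634 329.98866463] [-3.022694    0.39758866  1.27401866] [-1.23261882 -0.983738   -0.12156367] [ 0.25  0.88  0.32 -0.34  2.22  0.4 ]
[665.4 115.1 208.1] [0.0144, -0.0092, -0.2438, -0.0606, -0.0093, -0.0667]
[648.4  88.2 157.2] [-0.0194, -0.063, -0.3456, -0.0606, -0.0093, -0.0667]
```

>>> {"op": "servo_tool", "data": {
  "motion": [
    [[0.0144,-0.0092,-0.03,-0.03,-0.0046,-0.033,0.25],[0.0144,-0.0092,-0.1,-0.0606,-0.0093,-0.0667,0.25],[0.0144,-0.0092,-0.18,-0.0606,-0.0093,-0.0667,0.25],[0.0144,-0.0092,-0.2438,-0.0606,-0.0093,-0.0667,0.25],[-0.0025,-0.036,-0.295,-0.0606,-0.0093,-0.0667,0.25],[-0.0194,-0.063,-0.3456,-0.0606,-0.0093,-0.0667,0.25],[-0.0194,-0.063,-0.3456,-0.0606,-0.0093,-0.0667,0.25],[-0.0194,-0.063,-0.3456,-0.0606,-0.0093,-0.0667,0.25]]
  ]
}}

```text
clock: 13.95
eef_pos: [648.8, 87.3, 158.1]
eef_rot: [-3.138, 0.555, 1.014]
wrist_force: [0.2, 0.5, 1.6]
finger_gap: 70.5
finger_force: 0.0
```

```bash
python3 - <<'E'
from h import *
s=manip.read_state(); print(s['clock'],s['eef_pos'],s['eef_rot'],s['wrist_force'],s['joints'].round(2))
p,R=pose('L',14,32,0,-1); print(p.round(1),row(p,R))
c=cam('scene'); save(c,'pics/s5.png',(230,70,460,250),3.4)
E
```

```text
13.95 [648.82050153  87.32075642 158.07111586] [-3.13815429  0.55525324  1.01423506] [0.1754233  0.48468698 1.57767715] [ 0.25  0.87  0.77 -0.39  1.9   0.76]
[623.   47.8  80.9] [-0.0516, -0.079, -0.1544, -0.0014, -0.0002, -0.0012]
```

View pics/s5.png

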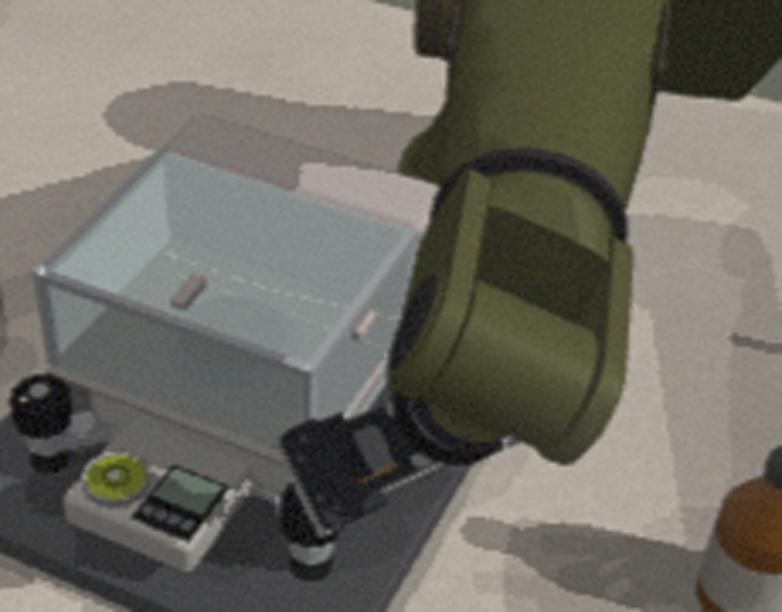

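The arm stands over the left knob, at crop (308,535), clear of the shield and bottle. Going in and closing.

>>> {"op": "servo_tool", "data": {
  "motion": [
    [[-0.013,-0.02,-0.0386,-0.0014,0,-0.0012,0.25],[-0.026,-0.04,-0.077,-0.0014,0,-0.0012,0.25],[-0.039,-0.06,-0.116,-0.0014,0,-0.0012,0.25],[-0.0516,-0.079,-0.1544,-0.0014,0,-0.0012,0.25],[-0.0516,-0.079,-0.1544,-0.0014,0,-0.0012,0.25],[-0.0516,-0.079,-0.1544,-0.0014,0,-0.0012,0.25]]
  ]
}}

```text
clock: 14.6
eef_pos: [623.8, 48.3, 82.1]
eef_rot: [3.14, 0.557, 1.008]
wrist_force: [0.1, 0.0, 1.0]
finger_gap: 70.5
finger_force: 0.0
```

```bash
python3 - <<'E'
from h import *
s=manip.read_state(); print(s['clock'],s['eef_pos'],s['eef_rot'],s['wrist_force'],s['joints'].round(2))
p0,R0=pose('L',14,32,0,-1); print(p0.round(1),row(p0,R0))
for a in (7,0,-7,-12)  :
    p,R=pose('L',a,32,0,-1); print(a,((p-p0)/500).round(4).tolist(),((R*R0.inv()).as_rotvec()/np.pi).round(4).tolist())
E
```

```text
14.6 [623.84555814  48.32736724  82.07119751] [3.14011955 0.55730069 1.008283  ] [0.14275067 0.04975306 0.97475962] [ 0.21  0.84  1.01 -0.39  1.69  0.8 ]
[623.   47.8  80.9] [-0.0017, -0.001, -0.0024, -0.0001, 0.0005, -0.0001]
7 [-0.002, 0.0014, 0.0] [-0.0, -0.0, -0.0389]
0 [-0.0038, 0.0031, 0.0] [-0.0, -0.0, -0.0778]
-7 [-0.0054, 0.005, 0.0] [-0.0, 0.0, -0.1167]
-12 [-0.0064, 0.0064, 0.0] [-0.0, 0.0, -0.1444]
```

>>> {"op": "servo_tool", "data": {
  "motion": [
    [[-0.001,-0.001,-0.001,0,0,0,0.4],[-0.001,-0.001,-0.001,0,0,0,0.6],[-0.001,-0.001,-0.001,0,0,0,0.6],[-0.001,-0.001,-0.001,0,0,0,0.6],[-0.001,-0.001,-0.001,0,0,0,0.6],[-0.001,-0.001,-0.001,0,0,0,0.6]]
  ]
}}

```text
clock: 15.2
eef_pos: [622.3, 47.3, 80.3]
eef_rot: [3.142, 0.558, 1.009]
wrist_force: [0.9, 2.4, 2.5]
finger_gap: 47.0
finger_force: 10.5
```

>>> {"op": "servo_tool", "data": {
  "motion": [
    [[-0.001,0.0007,0,0,0,-0.02,0.6],[-0.002,0.0014,0,0,0,-0.039,0.6],[-0.003,0.0023,0,0,0,-0.058,0.6],[-0.0038,0.0031,0,0,0,-0.078,0.6],[-0.0046,0.004,0,0,0,-0.097,0.6],[-0.0054,0.005,0,0,0,-0.117,0.6],[-0.006,0.006,0,0,0,-0.135,0.6],[-0.006,0.006,0,0,0,-0.135,0.6],[-0.006,0.006,0,0,0,-0.135,0.45],[-0.006,0.006,0,0,0,-0.135,0.25]]
  ]
}}

```text
clock: 16.2
eef_pos: [619.1, 49.9, 80.0]
eef_rot: [-3.141, 0.559, 0.585]
wrist_force: [0.2, -0.5, 0.3]
finger_gap: 56.5
finger_force: 0.0
```

>>> {"op": "servo_tool", "data": {
  "motion": [
    [[0,0,0,0,0,0,0.25],[0,0,0,0,0,0,0.25],[0,0,0,0,0,0,0.25]]
  ]
}}

```text
clock: 16.5
eef_pos: [619.1, 50.0, 80.0]
eef_rot: [-3.141, 0.559, 0.585]
wrist_force: [0.9, -0.1, 0.0]
finger_gap: 70.4
finger_force: 0.0
```

```bash
python3 - <<'E'
from h import *
s=manip.read_state(); print(s['clock'],s['eef_pos'],s['eef_rot'],s['wrist_force'],s['joints'].round(2))
bub2(4)
Rc=Ro.from_euler('xyz',s['eef_rot']).as_matrix(); print('back dir',(-Rc[:,2]).round(3))
E
```

```text
16.5 [619.10914714  49.99150586  80.00363106] [-3.14120666  0.55888877  0.58476926] [ 0.85499549 -0.11668418  0.03847383] [ 0.14  0.93  0.86 -0.24  1.86  1.11]
top peak 160.0 base 94.0 comps 1 off [ 0.69 -0.74] L,R [0.06 0.22]
scene peak 117.0 base 49.0 comps 1 off [-0.16 -1.06] L,R [-0.15  0.08]
back dir [0.442 0.292 0.848]
```

The bubble is now about 1 mm off centre. Withdrawing.

>>> {"op": "servo_tool", "data": {
  "motion": [
    [[0.022,0.0146,0.0424,0,0,0,0.25],[0.044,0.029,0.085,0,0,0,0.25],[0.066,0.044,0.127,0,0,0,0.25],[0.088,0.058,0.17,0,0,0,0.25],[0.088,0.1,0.22,0,0,0,0.25],[0.088,0.14,0.28,0,0,0,0.25],[0.088,0.14,0.28,0,0,0,0.25],[0.088,0.14,0.28,0,0,0,0.25]]
  ]
}}

```text
clock: 17.7
eef_pos: [660.2, 119.2, 218.6]
eef_rot: [3.14, 0.556, 0.585]
wrist_force: [0.5, -0.4, 0.3]
finger_gap: 70.4
finger_force: 0.0
```

```bash
python3 - <<'E'
from h import *
s=manip.read_state(); print(s['clock'],s['eef_pos'],s['wrist_force'])
bub2(5)
c=cam('scene'); save(c,'pics/end.png')
E
```

```text
17.7 [660.23633065 119.23095163 218.63333961] [ 0.51093359 -0.40160873  0.32993778]
top peak 163.0 base 96.0 comps 1 off [ 0.74 -0.85] L,R [0.05 0.24]
scene peak 118.0 base 49.0 comps 1 off [-0.01 -1.15] L,R [-0.13  0.13]
```

View pics/end.png

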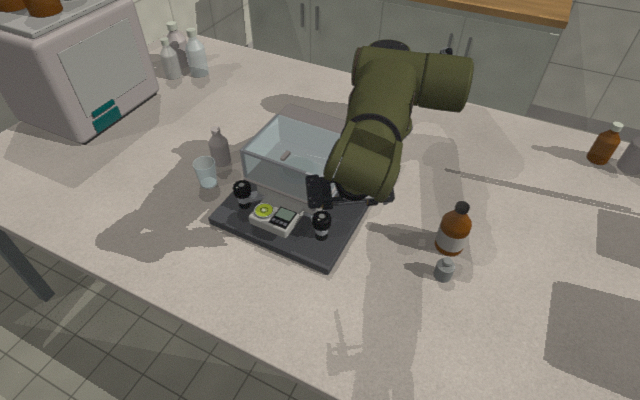

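The bubble sits in the ring at (264,211), the arm is clear of everything, and the bystanders have not moved.

```bash
python3 -c "
from cell import manip
print(manip.sign_off())"
```

```text
the job is handed in; nothing more can be done
None
```

The balance is levelled: both front knobs are turned and let go, the bubble reads about 1 mm from the ring's centre (limit 3.2 mm), and the job was handed in at about 18 s of 58 s; `sign_off` returned no verdict.

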